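# Shut the kumkum case and show it to the inventory camera

### The job

Shut the hinged steel kumkum case fully where it stands on the table, so that the edges of its two halves meet all round. Then pick it up and hold it in the air for the inventory camera: level and right way up, at the height of the lens, the middle of the case 14 cm straight in front of the lens, with the clasp side squarely facing the lens. Finish still holding it there, motionless and shut, and do not bump or move the camera, the diya stand, the diyas or the conch.

Things in the scene. Friction and masses are not known exactly. Their poses are not given: they have to be found in the camera images.
- case: Lower half of a loose polished-steel kumkum case (whole case about 0.4 kg, red inside). Shut: 80 (x) x 50 (y) x 42 mm high; lower half 26 mm, lid 16 mm, same outline, walls 3 mm. Origin: centre of the underside, z up. +x side: brass clasp, 3 mm proud; -x side: hinge. It may slide a little when pushed. Grip it from above across the two plain 80 mm long sides
- case_center (a point): The middle of the shut case: 21 mm above the origin of case, same axes
- case_clasp (a point): Middle of the clasp side of the case: 40 mm along +x from case_center
- case_hinge (a point): Middle of the hinge axis: 43 mm behind the case's origin (its -x), 26 mm above the underside; the axis runs along the case's y
- lid_edge (a point): On the lid, middle of the free edge of its outer (top) face: 83 mm out from the hinge axis and 16 mm above it when shut; moves with the lid
- lid (a joint): Opening angle of the lid (70 g) in rad: 0 fully shut, 1.57 standing upright over the hinge, greater leaning back away from the clasp side; stop at 2.1. The hinge is stiff (about 0.045 N m of friction): the lid stays where it is left and has to be pressed all the way down
- camera: Inventory camera, fixed to the table: black foot 100 x 110 x 12 mm, thin post, grey head 50 x 85 x 58 mm centred 170 mm up, top at 199 mm. Origin: centre of the foot's underside; z up. It looks along its own -x
- lens (a point): Centre of the front face of the camera's lens: 45 mm along -x from the camera's origin, 170 mm up; axes of the camera
- focus (a point): Point 140 mm straight in front of the lens (along the camera's -x), at lens height: where the middle of the case belongs. Axes of the camera; shown rightly, the case's +x (clasp side) points along the camera's +x, towards the lens
- diya_blue: Loose blue glazed oil lamp dish, 76 mm across with a short spout, 26 mm high; leave alone. Origin: centre of the underside
- diya_terracotta: Loose terracotta glazed oil lamp dish, same shape; leave alone. Origin: centre of the underside
- conch: Loose white ceramic conch figurine, 90 mm long, about 47 mm high; leave alone. Origin: centre of the underside
- diya_stand: Polished steel lamp stand with a snuffer arm, fixed, foot 120 mm across, 228 mm high; leave alone. Origin: centre of the underside
Things that resemble listed ones, but are neither listed nor needed, are in the scene too. Leave any blue, brown or orange look-alike of the camera alone.

How it is judged:
By the outcome, as a careful person would: the job done as asked, in the order asked, and still so for the second after the job is handed in, while the arm keeps its last pose, push and grip.
It also fails if it takes over 43 s, if anything falls off the work surface, if the arm or the gripper's body presses on something with over 40 N, if the wrist force passes 120 N, or if a joint passes its speed limit or range.

### The arm

A 6-joint arm with a two-finger parallel gripper is mounted at the origin on the work surface. World frame = base frame: x ahead of the robot, y to its left, z up, the work surface at z = 0. Lengths are in m, angles in rad, forces in N, time in s.
With the tool pointing down it reaches from about 0.375 to 0.925 m from the base axis. Payload 5.7 kg.
Tool frame: the origin (TCP) lies between the finger pads; the fingertips stand 11 mm ahead of it and the grasp point (between the pads) lies 8 mm behind it (arm.finger_overhang is the distance from the TCP to the fingertips, in m); z points along the fingers, y is the line along which they close (so a half turn about z gives the same grasp; the last joint's range is limited). The gripper opens to 85 mm and grips with 20 to 120 N. Pads are 22 mm wide; open, the fingers measure 114 mm over their backs; the gripper's body (76 mm by 85 mm) begins 54 mm behind the grasp point. The pads swing forward as they close: fully open they stand 13 mm farther back than shut.
Start: joints at [-0.115, 0.359, 1.51, -0, 1.272, -0.115], TCP at [0.6, -0, 0.209] pointing down, gripper open.
Joint ranges: [-2.97, 2.97], [-1.01, 2.36], [0.21, 2.38], [-0.96, 4.11], [0.2, 2.71], [-2.98, 2.98]. Speed limits (rad/s): [2.39, 2.39, 3.14, 3.14, 3.14, 3.14].

### API

Orientations are given as a rotation vector (axis times angle).
In Python, from station import arm, optics, order gives the robot as it stands.
- The arm moves only by the tool drive_tool, never from a script. Its argument "plan" is a list of rows, each a list of 5 numbers: the shift along the world's x, y, z in mm, then the turn about the world's z in rad, then the closure, from -1 (fully open) to 1 (shut). A call has 1 to 12 rows; each row shifts and turns the commanded pose from where the row before left it; what a row does not reach is not made up. A row lasts 1/12 s, in which the tool goes at most 41.7 mm and 7.16 degrees, less where a joint would pass 70% of its speed; a pose out of reach is approached as far as the arm can. A call with a gripper value outside its range is refused whole. The fingers move at their own pace and stop on an object; the grip force is fixed at half the most. Time passes only in rows, so rows that do not move let the fingers close. It gives the time, the measured TCP pose, the force, the opening and the grip force at its end, in the units of the state.
- arm.sense(): the state, without advancing time (a new reading comes with each control period).
- optics.capture(name): name is "scene" or "side" or "wrist"; returns a dict with "frame" (480x640x3 uint8, red, green, blue), "range_z" (480x640 float32, m along the optical axis (not along the pixel's ray), 0 where there is no reading), "K" (3x3 intrinsics, pixels), "k1" (the pictures are not rectified: a ray, as slopes to the right and down, at radius r is drawn at 1 + k1 r^2 times it, then the intrinsics apply), "R" (3x3) and "t" (3): a world point X has camera coordinates R X + t; the wrist camera has in their place "hand_eye" (4x4, takes a point from camera to tool coordinates, whose origin is the TCP and whose axes are the flange's). Camera axes: x right, y down, z forward; pixel columns grow to the right and rows downward; lengths in m; the calibration is good to about 2 mm. A picture is of the moment at which its call begins: read the wrist's pose just before it.
- order.finish_job(): hands the job in; it is judged then, once.
The state is a dict: "clock": time; "joints": joint angles; "joint_vel": joint speeds; "joint_efforts": joint torques, N m; "ee_pos": TCP position; "ee_rot": TCP orientation; "ft_force": force on the tool from outside, world axes, zero at the start; "torque": the same for the moment, N m; "grip_width": finger opening in m; "finger_force": force on a finger pad.
Only numpy, scipy, OpenCV 4.12 (cv2) and the standard library are available. Lean on these libraries where they do the work, as an engineer would, in place of code of your own. Each camera call takes 0.05 s, during which the arm holds its last target. There are 200 camera calls.

## Working session

There is one attempt and no reset: what is moved stays moved. The work goes in short steps, Python scripts to look and compute and a tool call to move; the robot and the scene stay as the last step left them, time stands still between calls to the robot, and variables do not carry over. Pictures are saved under pics/ and viewed, at most 10 in all, crops included, and the job is handed in when it is done.

Besides the shell and the picture viewer there is one more tool, called after "Request:" by a JSON object that holds its "api" and its "payload", one argument or row to a line. drive_tool: Moves the arm, as the interface text tells. Its arguments: {"type":"object","properties":{"plan":{"type":"array"}},"required":["plan"]}

```bash
mkdir -p pics; cat > h.py <<'E'
import numpy as np, cv2
from station import arm, optics, order
from scipy.spatial.transform import Rotation as Ro
def cap(n):
    s=arm.sense(); c=optics.capture(n)
    if n=="wrist":
        T=np.eye(4);T[:3,:3]=Ro.from_rotvec(s["ee_rot"]).as_matrix();T[:3,3]=s["ee_pos"]
        W=T@np.array(c["hand_eye"]); c["R"]=W[:3,:3].T; c["t"]=-c["R"]@W[:3,3]
    c["R"]=np.array(c["R"]);c["t"]=np.array(c["t"]);c["K"]=np.array(c["K"])
    return c
def cloud(c):
    h,w=c["range_z"].shape
    v,u=np.mgrid[:h,:w]
    p=np.stack([u,v],-1).reshape(-1,1,2).astype(float)
    q=cv2.undistortPoints(p,c["K"],np.array([c["k1"],0,0,0.])).reshape(h,w,2)
    z=c["range_z"][...,None]
    X=np.concatenate([q*z,z],-1)
    return (X-c["t"])@c["R"]
def save(c,n): cv2.imwrite(n,c["frame"][...,::-1])
E
python3 - <<'E'
from h import *
import pickle
for n in ["scene","side"]:
    c=cap(n); save(c,f"pics/{n}.png"); pickle.dump(c,open(n+".pkl","wb"))
    print(n,c["K"].tolist(),c["k1"],(-c["R"].T@c["t"]).round(3),c["R"].round(2).tolist(), (c["range_z"]==0).mean())
E
```

```text
scene [[518.9333750030337, 0.0, 317.0849823174214], [0.0, 518.9333750030337, 238.3195856180874], [0.0, 0.0, 1.0]] -0.027266598735676637 [1.442 0.761 0.975] [[-0.71, 0.7, -0.02], [0.43, 0.42, -0.8], [-0.55, -0.58, -0.6]] 0.009700520833333334
side [[596.5168414074433, 0.0, 316.2117662578987], [0.0, 596.5168414074433, 247.60660333042418], [0.0, 0.0, 1.0]] -0.08045689653337526 [-0.103 -1.095  1.218] [[0.8, -0.6, -0.01], [-0.39, -0.51, -0.76], [0.45, 0.62, -0.64]] 0.005358072916666666
```

View pics/scene.png

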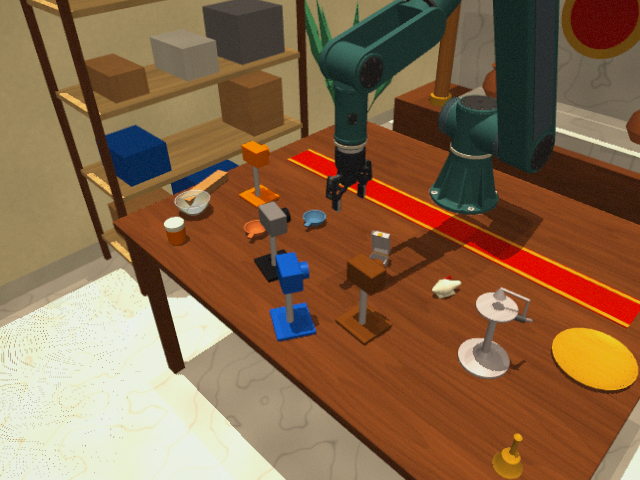

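View pics/side.png

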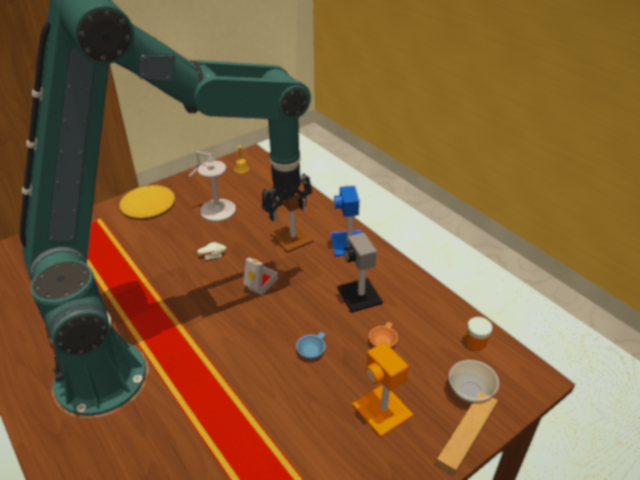

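In the scene view the case, with its lid open, is at (380,247); in the side view it is at (260,276). The candidates for the inventory camera are grey with a black foot (273,240 scene / 360,270 side), blue (291,295), brown (363,300) and orange (257,175). By the description I choose the grey one. The red pixel on the conch and the diyas don't resemble the case. Next is a close crop with measurements.

```bash
python3 - <<'E'
from h import *
import pickle
S=pickle.load(open("scene.pkl","rb"));D=pickle.load(open("side.pkl","rb"))
a=cv2.resize(S["frame"][190:290,240:420],None,fx=4,fy=4,interpolation=cv2.INTER_CUBIC)[:, :720]
b=cv2.resize(D["frame"][220:320,230:410],None,fx=4,fy=4,interpolation=cv2.INTER_CUBIC)
a=cv2.resize(a,(540,300));b=cv2.resize(b,(540,300))
cv2.imwrite("pics/crop.png",np.vstack([a,b])[...,::-1])
for n,c in (("scene",S),("side",D)):
    P=cloud(c); hsv=cv2.cvtColor(c["frame"],cv2.COLOR_RGB2HSV).astype(int)
    ok=c["range_z"]>0
    roi=ok&(P[...,2]>0.006)&(P[...,2]<0.26)&(P[...,0]>0.35)&(P[...,0]<1.1)&(abs(P[...,1])<0.6)
    k,l,st,ce=cv2.connectedComponentsWithStats(roi.astype(np.uint8))
    for i in range(1,k):
        if st[i,4]<60: continue
        q=P[l==i]; print(n,ce[i].round(),st[i,4],"min",q.min(0).round(3),"max",q.max(0).round(3),"med",np.median(q,0).round(3),np.median(hsv[l==i],0))
E
```

```text
scene [277. 250.] 5142 min [ 0.458 -0.565  0.006] max [0.908 0.1   0.205] med [ 0.751 -0.135  0.092] [ 18. 217. 134.]
scene [196. 207.] 231 min [ 0.661 -0.599  0.008] max [ 0.783 -0.538  0.054] med [ 0.736 -0.561  0.037] [ 27.  43. 171.]
scene [314. 217.] 271 min [ 0.445 -0.296  0.006] max [ 0.536 -0.218  0.03 ] med [ 0.477 -0.262  0.018] [101. 111. 138.]
scene [175. 230.] 478 min [ 0.821 -0.532  0.006] max [ 0.884 -0.464  0.073] med [ 0.859 -0.482  0.056] [ 17.  88. 130.]
scene [368. 290.] 3053 min [ 0.463 -0.001  0.006] max [0.768 0.22  0.203] med [0.719 0.164 0.066] [ 13. 212. 102.]
scene [445. 286.] 339 min [0.428 0.219 0.006] max [0.513 0.266 0.048] med [0.483 0.246 0.032] [ 23.  75. 229.]
scene [491. 335.] 2946 min [0.539 0.381 0.006] max [0.659 0.504 0.227] med [0.605 0.447 0.035] [ 14.  51. 178.]
scene [566. 343.] 526 min [0.35  0.535 0.006] max [0.51  0.6   0.019] med [0.418 0.559 0.011] [ 21. 227. 237.]
side [214. 189.] 1160 min [0.535 0.373 0.006] max [0.677 0.597 0.228] med [0.589 0.435 0.064] [ 15.  45. 167.]
side [355. 252.] 3013 min [ 0.654 -0.242  0.006] max [0.923 0.
[... 278 characters left out ...]
de [212. 250.] 265 min [0.424 0.209 0.006] max [0.512 0.294 0.051] med [0.462 0.231 0.033] [ 23.  59. 194.]
side [258. 275.] 728 min [ 0.461 -0.006  0.006] max [0.576 0.1   0.115] med [0.49  0.022 0.055] [ 14.   54.  117.5]
side [478. 333.] 631 min [ 0.816 -0.531  0.006] max [ 0.881 -0.47   0.075] med [ 0.835 -0.509  0.062] [ 27.  40. 160.]
side [383. 384.] 3432 min [ 0.455 -0.568  0.006] max [ 0.703 -0.311  0.204] med [ 0.504 -0.513  0.018] [ 16. 255. 189.]
side [311. 345.] 483 min [ 0.443 -0.297  0.006] max [ 0.537 -0.22   0.032] med [ 0.49  -0.247  0.017] [ 99.  94. 138.]
side [467. 374.] 858 min [ 0.657 -0.6    0.006] max [ 0.789 -0.527  0.056] med [ 0.738 -0.57   0.027] [ 20.  58. 165.]
```

View pics/crop.png

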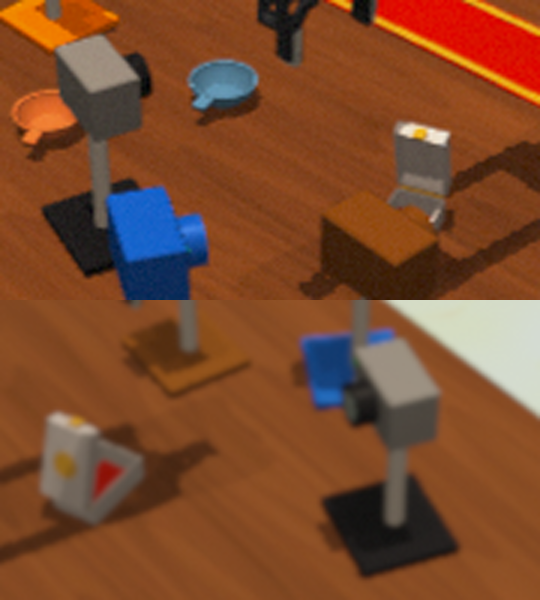

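The crop shows the case open at upper right in the scene view, its lid about upright and the clasp end away from the side camera. The grey camera has its lens pointing roughly towards −x/+y. Next I fit the poses.

```bash
python3 - <<'E'
from h import *
import pickle
S=pickle.load(open("scene.pkl","rb"));D=pickle.load(open("side.pkl","rb"))
PP=[];HH=[]
for c,b in ((S,(240,420,190,290)),(D,(230,410,220,320))):
    m=np.zeros(c["range_z"].shape,bool); m[b[2]:b[3],b[0]:b[1]]=1
    P=cloud(c);h=cv2.cvtColor(c["frame"],cv2.COLOR_RGB2HSV).astype(int)
    m&=c["range_z"]>0; PP.append(P[m]);HH.append(h[m])
def rect(q): 
    r=cv2.minAreaRect((q[:,:2]*1000).astype(np.float32)); return np.round(r[0],1),np.round(r[1],1),round(r[2],1)
for i,n in enumerate(["scene","side"]):
    P,h=PP[i],HH[i]
    f=(h[:,2]<60)&(P[:,2]>.006)&(P[:,2]<.018)&(abs(P[:,0]-.76)<.12)&(P[:,1]>-.27)&(P[:,1]<-.02)
    print(n,"foot",f.sum(),rect(P[f]), P[f,2].mean())
    g=(h[:,1]<110)&(P[:,2]>.135)&(P[:,2]<.205)&(P[:,0]>.6)&(P[:,0]<.85)&(P[:,1]<-.04)
    print("head",g.sum(),rect(P[g]),P[g].min(0),P[g].max(0))
    t=g&(P[:,2]>.194); print("top",t.sum(),rect(P[t]) if t.sum()>5 else 0, P[t,2].mean())
    k=(h[:,2]<60)&(P[:,2]>.14)&(P[:,2]<.2)&(P[:,1]<-.04)&(P[:,0]>.5)&(P[:,0]<.8); print("lens",k.sum(),P[k].mean(0),P[k].min(0),P[k].max(0))
    # case
    q=(P[:,0]>.44)&(P[:,0]<.59)&(P[:,1]>-.04)&(P[:,1]<.12)&(P[:,2]>.005)&(P[:,2]<.13)
    for lo,hi in ((.008,.024),(.022,.03),(.03,.05),(.05,.07),(.07,.09),(.09,.12)):
        w=q&(P[:,2]>lo)&(P[:,2]<hi)
        if w.sum()>5: print(lo,hi,w.sum(),rect(P[w]),P[w].mean(0).round(4))
    np.save(n+"case.npy",np.c_[P[q],h[q]])
E
```

```text
scene foot 369 (array([ 721.5, -172.7]), array([113.8,  98.1]), 72.5) 0.0115720740746526
head 772 (array([ 710.9, -168.1]), array([93.8, 70.4]), 72.7) [ 0.67682424 -0.21846902  0.14353175] [ 0.75522291 -0.12324593  0.20442537]
top 332 (array([ 719.6, -171.8]), array([91.7, 49.7]), 72.9) 0.19841906009887436
lens 67 [ 0.69198012 -0.15214248  0.18142556] [ 0.67682424 -0.20949435  0.15927985] [ 0.7445539  -0.12508199  0.19335296]
0.008 0.024 82 (array([498.9,  30.6]), array([30.4, 53.6]), 15.6) [0.4918 0.029  0.0173]
0.022 0.03 68 (array([491.3,  28.7]), array([47.9, 51.7]), 18.0) [0.4897 0.0273 0.0264]
0.03 0.05 109 (array([479.9,  24.3]), array([23.6, 49.7]), 19.3) [0.479  0.0227 0.0378]
0.05 0.07 84 (array([485.8,  26. ]), array([21.8, 51.9]), 24.5) [0.4834 0.0236 0.0602]
0.07 0.09 75 (array([490.8,  28.1]), array([23.9, 49.6]), 20.7) [0.4885 0.0255 0.0795]
0.09 0.12 104 (array([500.7,  32.1]), array([24.7, 50.8]), 27.3) [0.4993 0.0323 0.1062]
side foot 750 (array([ 712.2, -178.3]), array([112.6,  96.8]), 73.4) 0.011950210308223025
head 834 (array([ 705.8, -175.5]), array([91.5, 74.4]), 70.0) [ 0.66513057 -0.22455952  0.14306476] [ 0.74820018 -0.12721457  0.20402558]
top 389 (array([ 715. , -177.6]), array([88.2, 51.9]), 73.5) 0.19878654366533144
lens 136 [ 0.67916647 -0.17514098  0.17995709] [ 0.66513057 -0.19336763  0.15692855] [ 0.70214213 -0.13810785  0.1933939 ]
0.008 0.024 157 (array([522.7,  42.7]), array([115.3,  94.7]), 90.0) [0.5331 0.0315 0.0152]
0.022 0.03 63 (array([535.5,  25.4]), array([94.8, 44.5]), 50.1) [0.5369 0.0286 0.0255]
0.03 0.05 99 (array([511.9,  32. ]), array([98.2, 54.3]), 17.0) [0.4811 0.0176 0.0406]
0.05 0.07 112 (array([476.9,  19.4]), array([23.7, 54.2]), 40.2) [0.4791 0.0179 0.0594]
0.07 0.09 119 (array([481.8,  22.7]), array([23.7, 53.8]), 31.2) [0.4842 0.0207 0.0799]
0.09 0.12 169 (array([492.6,  26.5]), array([28.1, 55.1]), 19.1) [0.4918 0.0238 0.1036]
```

```bash
python3 - <<'E'
from h import *
s=arm.sense(); print({k:np.round(v,3).tolist() for k,v in s.items()}); print(Ro.from_rotvec(s["ee_rot"]).as_matrix().round(3))
c=cap("wrist"); save(c,"pics/w0.png"); print(c["hand_eye"],c["K"][0,0],c["k1"],(c["range_z"]==0).mean())
P=cloud(c)
for v in range(40,480,80): print([tuple((P[v,u]*1000).round().astype(int)) for u in range(40,640,140)])
E
```

```text
{'clock': 0.1, 'joints': [-0.115, 0.359, 1.511, 0.0, 1.273, -0.115], 'joint_vel': [0.001, -0.003, -0.002, -0.0, 0.001, 0.0], 'joint_efforts': [0.001, -52.865, -27.935, -0.0, 0.005, 0.0], 'ee_pos': [0.599, 0.0, 0.209], 'ee_rot': [-2.221, -2.221, 0.002], 'ft_force': [0.942, 0.05, 0.681], 'torque': [0.04, -0.005, -0.048], 'finger_force': 0.0, 'grip_width': 0.085}
[[-0.     1.    -0.002]
 [ 1.     0.     0.   ]
 [ 0.    -0.002 -1.   ]]
[[ 6.99483424e-05 -9.52807132e-01 -3.03576290e-01  7.72841338e-02]
 [ 9.99999994e-01  9.14104461e-05 -5.64872278e-05 -1.15685587e-03]
 [ 8.15714776e-05 -3.03576284e-01  9.52807133e-01 -1.66164763e-01]
 [ 0.00000000e+00  0.00000000e+00  0.00000000e+00  1.00000000e+00]] 428.42717383973 -0.0507568324358284 0.004241536458333334
[(np.int64(370), np.int64(126), np.int64(1)), (np.int64(487), np.int64(124), np.int64(1)), (np.int64(601), np.int64(123), np.int64(2)), (np.int64(711), np.int64(122), np.int64(14)), (np.int64(832), np.int64(126), np.int64(2))]
[(np.int64(359), np.int64(62), np.int64(2)), (np.int64(482), np.int64(60), np.int64(2)), (np.int64(601), np.int
[... 319 characters left out ...]
 np.int64(13))]
[(np.int64(329), np.int64(-89), np.int64(0)), (np.int64(468), np.int64(-88), np.int64(1)), (np.int64(601), np.int64(-87), np.int64(2)), (np.int64(735), np.int64(-88), np.int64(1)), (np.int64(872), np.int64(-88), np.int64(3))]
[(np.int64(311), np.int64(-179), np.int64(2)), (np.int64(556), np.int64(-1), np.int64(260)), (np.int64(602), np.int64(-176), np.int64(2)), (np.int64(641), np.int64(4), np.int64(267)), (np.int64(892), np.int64(-178), np.int64(2))]
[(np.int64(537), np.int64(6), np.int64(301)), (np.int64(573), np.int64(17), np.int64(311)), (np.int64(602), np.int64(-279), np.int64(1)), (np.int64(625), np.int64(17), np.int64(311)), (np.int64(660), np.int64(7), np.int64(302))]
```

View pics/w0.png

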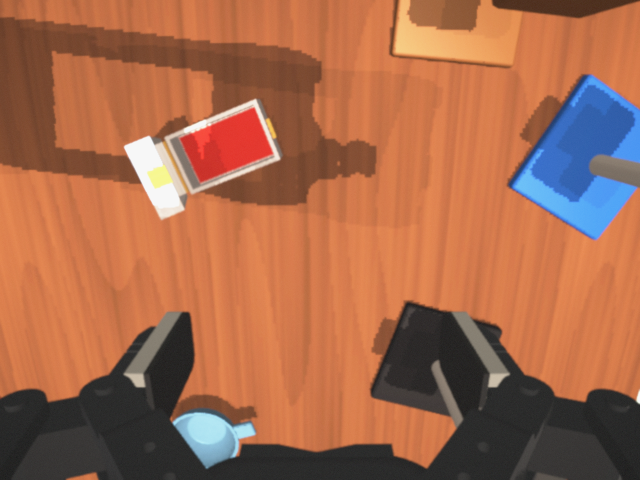

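The wrist view shows the case clearly: rim corners about (165,138), (262,98), (282,155), (190,193), with the brass clasp at (271,128) and the lid top at (155,178). The grey camera's black foot has corners near (408,302), (372,398) and (500,325).

```bash
cat >> h.py <<'E'
def ray(c,px,z):
    q=cv2.undistortPoints(np.array(px,float).reshape(-1,1,2),c["K"],np.array([c["k1"],0,0,0.])).reshape(-1,2)
    d=np.c_[q,np.ones(len(q))]@c["R"]; o=-c["R"].T@c["t"]
    return o+d*((z-o[2])/d[:,2])[:,None]
E
python3 - <<'E'
from h import *
c=cap("wrist"); P=cloud(c); X=P.reshape(-1,3); h=cv2.cvtColor(c["frame"],cv2.COLOR_RGB2HSV)
R=ray(c,[(165,138),(262,98),(282,155),(190,193)],.026); print(R.round(4)); d=(R[1]+R[2]-R[0]-R[3]); print("yaw",np.degrees(np.arctan2(d[1],d[0])))
mid=(R[1]+R[2])/2; print("clasp edge mid",mid, "centre",R.mean(0))
F=ray(c,[(408,302),(372,398),(500,325)],.012);print("foot",F.round(4), np.linalg.norm(F[0]-F[1]),np.linalg.norm(F[2]-F[0]), np.degrees(np.arctan2(*(F[0]-F[1])[1::-1])),np.degrees(np.arctan2(*(F[2]-F[0])[1::-1])))
red=(((h[...,0]<5)|(h[...,0]>174))&(h[...,1]>190)&(h[...,2]>120)&(P[...,0]<.6)&(P[...,1]>0)).astype(np.uint8)
cn=max(cv2.findContours(red,0,2)[0],key=cv2.contourArea); r=cv2.minAreaRect(cn);print("red",r)
m=np.zeros(red.shape,bool);m[80:240,110:300]=1
for lo,hi in ((.008,.03),(.02,.03),(.035,.06),(.06,.09),(.09,.125)):
    w=m&(P[...,2]>lo)&(P[...,2]<hi); q=P[w]; rr=cv2.minAreaRect((q[:,:2]*1000).astype(np.float32)); print(lo,w.sum(),rr,q[:,2].max())
ft=(P[...,2]>.007)&(P[...,2]<.018)&(h[...,2]<60)&(P[...,1]<-.05)&(P[...,0]>.62); rr=cv2.minAreaRect((P[ft][:,:2]*1000).astype(np.float32)); print("foot",ft.sum(),rr,cv2.boxPoints(rr))
E
```

```text
[[0.4763 0.0472 0.026 ]
 [0.5557 0.0776 0.026 ]
 [0.5703 0.0332 0.026 ]
 [0.4928 0.002  0.026 ]]
yaw 21.429753520226694
clasp edge mid [0.56301947 0.05537799 0.026     ] centre [0.52377762 0.03997577 0.026     ]
foot [[ 0.6843 -0.1053  0.012 ]
 [ 0.6551 -0.2142  0.012 ]
 [ 0.7754 -0.1304  0.012 ]] 0.11273305072955847 0.09453112936038692 74.97887793260884 -15.379633450289
red ((225.8294219970703, 145.2176513671875), (47.74520492553711, 78.34054565429688), 67.83365631103516)
0.008 2436 ((522.2867431640625, 39.17986297607422), (86.1536636352539, 50.72765350341797), 21.087377548217773) 0.02999926083352532
0.02 1737 ((522.2501831054688, 39.16577911376953), (86.07535552978516, 50.72765350341797), 21.087377548217773) 0.02999926083352532
0.035 167 ((483.7591552734375, 24.52548599243164), (13.634995460510254, 50.12889862060547), 19.988689422607422) 0.05913381058197587
0.06 60 ((492.34375, 27.89651107788086), (12.741881370544434, 50.419677734375), 21.164260864257812) 0.08958986632093908
0.09 2204 ((497.15057373046875, 29.637683868408203), (18.112506866455078, 50.629966735839844), 21.198673248291016) 0.1152613037522248
foot 3974 ((714.55126953125, -170.88339233398438), (105.25666046142578, 96.68293762207031), 73.56828308105469) [[ 653.2971  -207.68777]
 [ 746.03125 -235.03671]
 [ 775.8054  -134.07901]
 [ 683.0713  -106.73007]]
```

Request:
{"api": "drive_tool", "payload": {
  "plan": [
    [-14, 1, 0, 0.12, 1],
    [-14, 1, 0, 0.12, 1],
    [-14, 1, 0, 0.12, 1],
    [-14, 1, 0, 0.12, 1],
    [-14, 1, 0, 0.12, 1],
    [-14, 1, 0, 0.12, 1],
    [-14, 1, 0, 0.12, 1],
    [-14, 1, 0, 0.12, 1],
    [-14, 1, 0, 0.12, 1],
    [-14, 1, 0, 0.12, 1],
    [-9, 1, 0, 0.12, 1],
    [0, 0, 0, 0.12, 1]
  ]
}}

```text
clock: 1.2
ee_pos: [0.4484, 0.0114, 0.2091]
ee_rot: [-0.196, -3.133, -0.0]
ft_force: [-0.1, -0.2, -0.6]
grip_width: -0.0
finger_force: 0.0
```

Request:
{"api": "drive_tool", "payload": {
  "plan": [
    [0, 0, 0, 0.12, 1],
    [0, 0, 0, 0.12, 1],
    [0, 0, 0, 0.12, 1],
    [0, 0, 0, 0.12, 1],
    [0, 0, 0, 0.02, 1],
    [0, 0, -25, 0, 1],
    [0, 0, -25, 0, 1],
    [0, 0, -25, 0, 1],
    [0, 0, -20, 0, 1],
    [0, 0, -5, 0, 1],
    [0, 0, 0, 0, 1],
    [0, 0, 0, 0, 1]
  ]
}}

```text
clock: 2.2
ee_pos: [0.4513, 0.0109, 0.1098]
ee_rot: [-0.575, 3.088, -0.0]
ft_force: [-0.3, 0.1, 0.6]
grip_width: -0.0001
finger_force: 0.0
```

```bash
python3 - <<'E'
from h import *
s=arm.sense(); print({k:np.round(v,3).tolist() for k,v in s.items()}); print(Ro.from_rotvec(s["ee_rot"]).as_matrix().round(3))
a=cap("side");b=cap("wrist")
I=np.hstack([cv2.resize(a["frame"][170:320,200:350],(450,450)),cv2.resize(b["frame"],(600,450))[:,125:475]])
cv2.imwrite("pics/push.png",I[...,::-1])
E
```

```text
{'clock': 2.2, 'joints': [-0.129, 0.276, 1.938, -0.0, 0.927, -2.068], 'joint_vel': [-0.001, -0.018, -0.016, 0.001, -0.001, -0.006], 'joint_efforts': [-0.01, -38.572, -19.647, -0.002, 0.022, 0.021], 'ee_pos': [0.451, 0.011, 0.11], 'ee_rot': [-0.575, 3.088, -0.0], 'ft_force': [-0.27, 0.137, 0.617], 'torque': [0.001, -0.011, 0.021], 'finger_force': 0.0, 'grip_width': -0.0}
[[-0.933 -0.36   0.   ]
 [-0.36   0.933 -0.   ]
 [-0.    -0.    -1.   ]]
```

View pics/push.png

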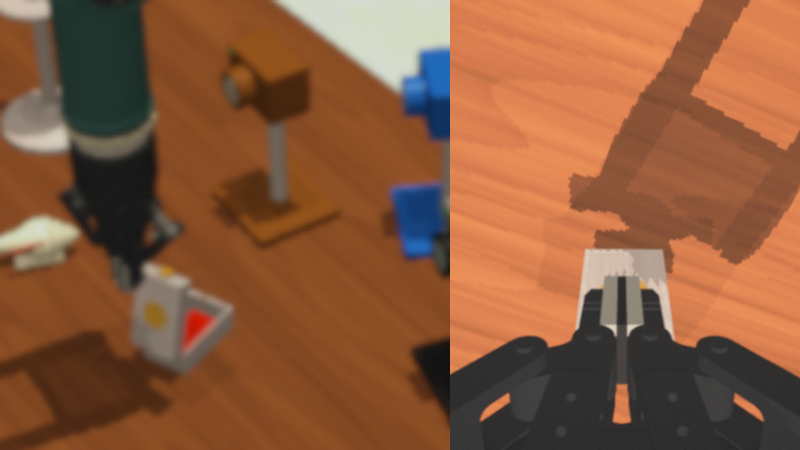

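The side crop shows the closed fingers just behind the lid, at about (125,275) in the crop. The wrist view shows them centred on its width. Now I swing the lid over.

Request:
{"api": "drive_tool", "payload": {
  "plan": [
    [15, 5.8, 0, 0, 1],
    [13, 5, 0, 0, 1],
    [7, 2.7, -2, 0, 1],
    [7, 2.7, -2, 0, 1],
    [7.8, 3, -4, 0, 1],
    [7.8, 3, -4, 0, 1],
    [6.7, 2.6, -6, 0, 1],
    [6.7, 2.6, -6, 0, 1],
    [5.1, 2, -7.5, 0, 1],
    [5.1, 2, -7.5, 0, 1],
    [0, 0, 0, 0, 1],
    [0, 0, 0, 0, 1]
  ]
}}

```text
clock: 3.3
ee_pos: [0.5316, 0.0425, 0.0695]
ee_rot: [0.577, -3.086, -0.0]
ft_force: [0.1, -0.1, -0.6]
grip_width: -0.0001
finger_force: 0.0
```

Request:
{"api": "drive_tool", "payload": {
  "plan": [
    [3, 1.2, -5, 0, 1],
    [3, 1.2, -5, 0, 1],
    [0, 0, -3, 0, 1],
    [0, 0, -2, 0, 1],
    [0, 0, -2, 0, 1],
    [0, 0, 0, 0, 1],
    [0, 0, 0, 0, 1]
  ]
}}

```text
clock: 3.88
ee_pos: [0.538, 0.0448, 0.0533]
ee_rot: [0.577, -3.088, 0.0]
ft_force: [0.2, -0.1, -0.0]
grip_width: 0.0003
finger_force: 0.0
```

Request:
{"api": "drive_tool", "payload": {
  "plan": [
    [0, 0, -1.5, 0, 1],
    [0, 0, -1, 0, 1],
    [0, 0, 0, 0, 1],
    [0, 0, 0, 0, 1]
  ]
}}

```text
clock: 4.22
ee_pos: [0.5381, 0.0448, 0.0509]
ee_rot: [0.577, -3.088, 0.0]
ft_force: [-0.5, -0.0, 0.8]
grip_width: -0.0002
finger_force: 0.0
```

```bash
python3 - <<'E'
from h import *
a=cap("side");b=cap("wrist");s=cap("scene")
I=np.hstack([cv2.resize(a["frame"][220:300,220:300],(270,270)),cv2.resize(s["frame"][200:280,340:420],(270,270)),cv2.resize(b["frame"][200:480,180:460],(260,270))])
cv2.imwrite("pics/shut.png",I[...,::-1])
P=cloud(a); m=(abs(P[...,0]-.52)<.05)&(abs(P[...,1]-.035)<.05)&(P[...,2]<.06)&(P[...,2]>.03)&(a["frame"].min(-1)>90); print(m.sum(),np.percentile(P[m][:,2],[50,90,98]))
E
```

```text
70 [0.0456462  0.05502785 0.0585353 ]
```

View pics/shut.png

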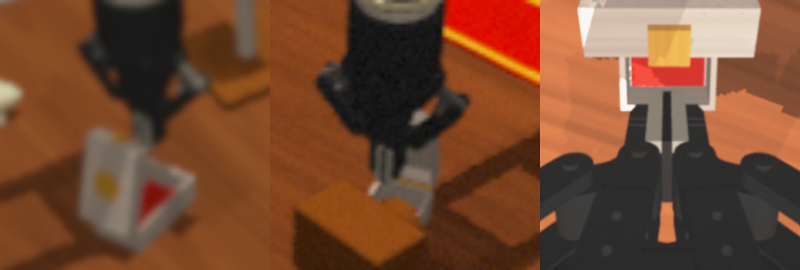

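The lid is still upright: the wrist crop shows it at the top, with the red interior below it. The fingers passed over it, so the tip is probably higher than I assumed. I'll measure.

```bash
python3 - <<'E'
from h import *
print(arm.finger_overhang, arm.sense()["ee_pos"])
b=cap("wrist");P=cloud(b);h=cv2.cvtColor(b["frame"],cv2.COLOR_RGB2HSV)
e=np.array([.933,.36]);n=np.array([-.36,.933])
Q=P[...,:2]-[.483,.024]; s=Q@e*1000; t=Q@n*1000; z=P[...,2]*1000
for v in range(180,330,10): print(v,[(int(s[v,u]),int(t[v,u]),int(z[v,u])) for u in (260,300,320,340)])
for nm in("side","scene"):
    a=cap(nm);P=cloud(a);Q=P[...,:2]-[.483,.024]; s=Q@e*1000; t=Q@n*1000; z=P[...,2]*1000
    for lo in range(10,130,10):
        m=(abs(t)<32)&(s>-40)&(s<40)&(z>lo)&(z<lo+10)&(a["range_z"]>0)
        if m.sum()>5: print(nm,lo,m.sum(),np.percentile(s[m],[5,50,95]).round(),np.percentile(t[m],[5,95]).round())
E
```

```text
0.011 [0.53820521 0.04479076 0.05092681]
180 [(2, -16, 97), (2, -5, 96), (2, 0, 97), (2, 6, 97)]
190 [(4, -15, 101), (4, -4, 101), (4, 0, 102), (3, 6, 103)]
200 [(5, -15, 107), (5, -4, 108), (5, 0, 107), (5, 5, 107)]
210 [(7, -14, 112), (7, -4, 111), (7, 0, 112), (7, 5, 110)]
220 [(9, -14, 111), (10, -4, 111), (10, 0, 110), (10, 5, 110)]
230 [(13, -15, 109), (12, -4, 113), (12, 0, 113), (12, 5, 113)]
240 [(15, -15, 109), (14, -4, 112), (14, 0, 113), (14, 5, 113)]
250 [(19, -15, 108), (17, -4, 112), (18, 0, 111), (18, 5, 111)]
260 [(63, -30, 2), (21, -4, 110), (21, 0, 111), (21, 5, 110)]
270 [(69, -30, 1), (67, -8, 6), (67, 1, 6), (67, 12, 5)]
280 [(75, -31, 0), (72, -9, 7), (72, 1, 6), (72, 12, 6)]
290 [(81, -31, 0), (78, -9, 6), (78, 1, 6), (78, 12, 7)]
300 [(87, -31, 2), (46, -6, 82), (46, 0, 83), (79, 11, 18)]
310 [(93, -31, 1), (47, -5, 89), (47, 0, 89), (51, 7, 82)]
320 [(99, -32, 1), (46, -5, 97), (46, 0, 97), (50, 7, 89)]
side 10 39 [-2. 18. 39.] [-27. -13.]
side 20 22 [-4. 17. 35.] [-28. -19.]
side 30 43 [-16. -11.  -0.] [-27.  22.]
side 40 54 [-16. -10.   1.] [-26.  22.]
side 50 53 [-13.  -9.   5.] [-26.  21.]
side 60 57 [-11.  -6.   6.] [-25.  22.]
side 70 63 [-7. -2.  9.] [-26.  21.]
side 80 52 [-4.  1.  9.] [-25.  24.]
side 90 60 [-2.  4. 15.] [-27.  24.]
side 100 85 [ 2. 10. 22.] [-25.  21.]
side 110 24 [ 4. 11. 19.] [-10.  19.]
scene 10 44 [ 4.  7. 25.] [-22.  26.]
scene 20 60 [-1.  7. 28.] [-23.  26.]
scene 30 51 [-11.  -4.   7.] [-5. 25.]
scene 40 21 [-11.  -5.   5.] [-1. 26.]
scene 50 21 [-9. -3.  8.] [-1. 25.]
scene 60 12 [-5. -0. 13.] [13. 25.]
scene 70 6 [ 0.  9. 16.] [18. 26.]
scene 100 12 [ 6. 16. 22.] [ 7. 16.]
```

```bash
python3 - <<'E'
from h import *
e=np.array([.933,.36]);n=np.array([-.36,.933]); p=np.array(arm.sense()["ee_pos"])
for nm in("wrist","side","scene"):
    a=cap(nm);P=cloud(a)-p; s=P[...,:2]@e*1000; t=P[...,:2]@n*1000; z=P[...,2]*1000
    print(nm)
    for lo in range(-40,90,10):
        m=(abs(t)<60)&(abs(s)<25)&(z>lo)&(z<lo+10)&(a["range_z"]>0)
        if m.sum()>5: print(lo,m.sum(),np.percentile(s[m],[2,50,98]).round(),np.percentile(t[m],[2,98]).round(),np.median(a["frame"][m],0))
a=cap("scene"); cv2.imwrite("pics/sc2.png",cv2.resize(np.hstack([a["frame"][180:280,330:430],cap("side")["frame"][210:310,210:310]]),(800,400),interpolation=cv2.INTER_CUBIC)[...,::-1])
E
```

```text
wrist
-40 584 [-1. 20. 20.] [-21.  23.] [141. 128. 117.]
-30 1183 [-5. 14. 22.] [-24.  26.] [223. 203. 184.]
20 126 [-13. -12. -12.] [-6.  7.] [135. 126. 114.]
30 1039 [-13. -12.  -8.] [-13.  13.] [74. 68. 60.]
40 1301 [-13. -12.  -8.] [-13.  13.] [62. 60. 57.]
50 1217 [-13. -12.  -8.] [-13.  13.] [107.  93.  84.]
60 2765 [-15. -12.   8.] [-24.  24.] [51. 49. 48.]
70 9161 [-15. -13.   7.] [-35.  35.] [47. 46. 45.]
80 10808 [-18. -12.   7.] [-41.  41.] [46. 45. 44.]
side
-40 56 [-21.  15.  24.] [-27.  24.] [102.  90.  80.]
-30 56 [-23.  18.  23.] [-28.  22.] [120.5  96.   84. ]
20 7 [-13.  -7.   1.] [-9.  9.] [99. 72. 55.]
30 25 [-15.  -9.   6.] [-14.  12.] [81. 63. 54.]
40 30 [-14.  -7.   4.] [-17.  14.] [70.5 61.5 47. ]
50 21 [-14.  -9.  -2.] [-15.  12.] [69. 65. 52.]
60 24 [-15. -12.  -6.] [-20.  34.] [55.  43.5 30.5]
70 71 [-17. -11.  10.] [-34.  35.] [29. 28. 26.]
80 53 [-17. -12.   9.] [-37.  41.] [29. 27. 25.]
scene
20 14 [ 5.  9. 14.] [-12.   8.] [91.5 80.  67. ]
30 26 [-7.  9. 16.] [-11.  13.] [70.  65.  57.5]
40 31 [-1.  9. 16.] [-11.  13.] [60. 57. 50.]
50 31 [-3.  9. 15.] [-12.  15.] [53. 49. 43.]
60 43 [ 1. 11. 16.] [-31.  26.] [28. 27. 26.]
70 103 [-10.  10.  17.] [-35.  32.] [24. 24. 23.]
80 82 [-9. 12. 18.] [-43.  39.] [24. 24. 23.]
```

View pics/sc2.png

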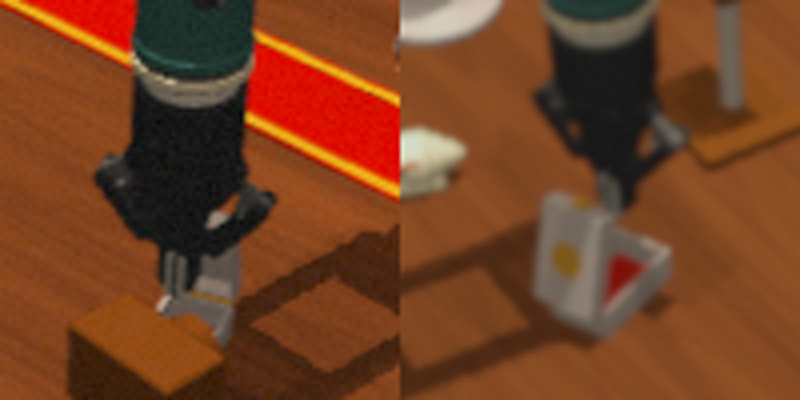

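All three cameras put the shut fingertips about 27 mm above the reported TCP, so they cleared the lid and touched nothing. I'll lift, open, and measure the tip in the open state too.

Request:
{"api": "drive_tool", "payload": {
  "plan": [
    [0, 0, 20, 0, -1],
    [0, 0, 25, 0, -1],
    [0, 0, 25, 0, -1],
    [0, 0, 0, 0, -1],
    [0, 0, 0, 0, -1],
    [0, 0, 0, 0, -1],
    [0, 0, 0, 0, -1],
    [0, 0, 0, 0, -1],
    [0, 0, 0, 0, -1]
  ]
}}

```text
clock: 5.52
ee_pos: [0.5374, 0.0448, 0.1199]
ee_rot: [0.576, -3.086, -0.001]
ft_force: [0.4, -0.3, 0.3]
grip_width: 0.0853
finger_force: 0.0
```

```bash
cat > tip.py <<'E'
from h import *
st=arm.sense();p=np.array(st["ee_pos"]);M=Ro.from_rotvec(st["ee_rot"]).as_matrix();print(p,st["grip_width"])
for nm in("wrist","side","scene"):
    a=cap(nm);P=(cloud(a)-p)@M*1000
    s,t,z=P[...,0],P[...,1],P[...,2]
    print(nm)
    for lo in range(-70,20,6):
        m=(abs(t)<70)&(abs(s)<25)&(z>lo)&(z<lo+6)&(a["range_z"]>0)
        if m.sum()>3: print(lo,m.sum(),np.percentile(s[m],[2,50,98]).round(),np.percentile(t[m],[2,25,75,98]).round())
E
python3 tip.py
```

```text
[0.53740352 0.04481951 0.11989506] 0.08533069167599677
wrist
-70 1951 [-7.  8. 13.] [-55. -43.  43.  55.]
-64 1886 [-9.  8. 13.] [-55. -43.  43.  55.]
-58 1668 [-9.  8. 13.] [-55. -43.  43.  55.]
-52 1445 [-9.  8. 13.] [-55. -43.  43.  55.]
-46 1096 [-9.  7. 13.] [-53. -43.  43.  53.]
-40 298 [-8.  1. 11.] [-43. -43.  43.  43.]
side
-70 26 [-8.  5. 13.] [-59. -52.  45.  56.]
-64 24 [-7.  7. 15.] [-57. -51.  44.  52.]
-58 27 [-12.   8.  14.] [-59. -54.  43.  49.]
-52 25 [-7.  8. 13.] [-59. -53.  43.  55.]
-46 19 [-14.   7.  13.] [-52.  -3.  44.  49.]
-40 8 [-12.   7.  11.] [-49.  19.  46.  47.]
scene
-70 26 [-15.  -9.   6.] [-55. -43.  52.  57.]
-64 25 [-14.  -9.   4.] [-56. -46.  49.  57.]
-58 25 [-15.  -8.   3.] [-57. -46.  51.  57.]
-52 27 [-14.  -8.   4.] [-56. -47.  49.  56.]
-46 18 [-14.  -8.   7.] [-55. -45.  47.  54.]
-40 9 [-12.  -7.   3.] [-48. -42.  45.  49.]
```

The open tip is about 38 mm above the reported TCP and the shut tip about 26 mm above it, so I'll use these offsets. Going back behind the lid and repeating the push lower.

Request:
{"api": "drive_tool", "payload": {
  "plan": [
    [0, 0, 5, 0, 1],
    [-22, -8.5, 0, 0, 1],
    [-22, -8.5, 0, 0, 1],
    [-22, -8.5, 0, 0, 1],
    [-22, -8.5, 0, 0, 1],
    [0, 0, 0, 0, 1],
    [0, 0, -17, 0, 1],
    [0, 0, -18, 0, 1],
    [0, 0, -18, 0, 1],
    [0, 0, 0, 0, 1],
    [0, 0, 0, 0, 1]
  ]
}}

```text
clock: 6.58
ee_pos: [0.4499, 0.0109, 0.0726]
ee_rot: [0.576, -3.087, -0.001]
ft_force: [0.4, 0.4, 0.9]
grip_width: -0.0004
finger_force: 0.0
```

```bash
python3 tip.py | head -8
```

```text
[0.44985855 0.01091833 0.07263472] -0.0004291800803036093
wrist
-70 1677 [-3. 13. 15.] [-26. -10.  10.  26.]
-64 1287 [-9.  9. 13.] [-8. -1.  1.  8.]
-58 709 [ 8. 12. 13.] [-13.  -5.   5.  13.]
-52 858 [ 8.  9. 13.] [-13.  -7.   7.  13.]
-46 758 [ 8.  9. 13.] [-13.  -7.   7.  13.]
-40 675 [ 8.  9. 13.] [-13.  -7.   7.  13.]
```

Request:
{"api": "drive_tool", "payload": {
  "plan": [
    [15, 5.8, 0, 0, 1],
    [13, 5, 0, 0, 1],
    [7, 2.7, -2, 0, 1],
    [7, 2.7, -2, 0, 1],
    [7.8, 3, -4, 0, 1],
    [7.8, 3, -4, 0, 1],
    [6.7, 2.6, -6, 0, 1],
    [6.7, 2.6, -6, 0, 1],
    [5.1, 2, -7.5, 0, 1],
    [5.1, 2, -7.5, 0, 1],
    [0, 0, 0, 0, 1],
    [0, 0, 0, 0, 1]
  ]
}}

```text
clock: 7.73
ee_pos: [0.5307, 0.0423, 0.0329]
ee_rot: [0.577, -3.086, -0.001]
ft_force: [-0.6, 0.0, -0.4]
grip_width: 0.0002
finger_force: 0.0
```

Request:
{"api": "drive_tool", "payload": {
  "plan": [
    [3, 1.2, -5, 0, 1],
    [3, 1.2, -5, 0, 1],
    [0, 0, -3, 0, 1],
    [0, 0, -2, 0, 1],
    [0, 0, -2, 0, 1],
    [0, 0, 0, 0, 1],
    [0, 0, 0, 0, 1]
  ]
}}

```text
clock: 8.32
ee_pos: [0.5382, 0.0447, 0.0196]
ee_rot: [-0.576, 3.086, -0.001]
ft_force: [-6.1, 0.1, 29.4]
grip_width: 0.0004
finger_force: 14.2
```

```bash
python3 - <<'E'
from h import *
e=np.array([.933,.36]);n=np.array([-.36,.933])
for nm in("side","scene","wrist"):
    a=cap(nm);P=cloud(a);Q=P[...,:2]-[.483,.024]; s=Q@e*1000; t=Q@n*1000; z=P[...,2]*1000
    for lo in range(0,95,10):
        m=(abs(t)<32)&(s>-30)&(s<95)&(z>lo)&(z<lo+10)&(a["range_z"]>0)
        if m.sum()>5: print(nm,lo,m.sum(),np.percentile(s[m],[5,50,95]).round(),np.percentile(t[m],[5,95]).round())
E
```

```text
side 0 175 [-28.  -1.  75.] [-30.  25.]
side 10 71 [-1. 26. 76.] [-28.  10.]
side 20 75 [-2.  7. 77.] [-27.  20.]
side 30 139 [-2. 26. 78.] [-27.  22.]
side 40 215 [ 2. 31. 72.] [-25.  22.]
side 50 30 [45. 50. 64.] [-15.  11.]
side 60 27 [44. 52. 60.] [-14.  10.]
side 70 16 [46. 49. 57.] [-13.  10.]
side 80 25 [43. 47. 54.] [-28.  17.]
side 90 62 [43. 48. 65.] [-28.  26.]
scene 0 20 [-28.  -4.  23.] [22. 31.]
scene 10 10 [ 4. 18. 29.] [24. 26.]
scene 20 10 [ 8. 22. 35.] [24. 26.]
scene 30 24 [ 4. 23. 44.] [ 6. 26.]
scene 40 43 [ 9. 31. 49.] [ 8. 25.]
scene 50 10 [61. 68. 71.] [-12.  13.]
scene 60 30 [58. 67. 71.] [-13.  13.]
scene 70 29 [61. 69. 74.] [-13.  12.]
scene 80 41 [60. 70. 74.] [-24.  26.]
scene 90 93 [51. 69. 75.] [-29.  27.]
wrist 0 11541 [-29. -15.  -1.] [-30.  29.]
wrist 10 13 [2. 2. 2.] [-25.  25.]
wrist 20 1002 [-4. -1.  2.] [-20.  21.]
wrist 30 1760 [-3.  0.  2.] [-20.  21.]
wrist 40 22197 [ 4. 28. 65.] [-23.  23.]
wrist 50 1061 [46. 47. 51.] [-12.  12.]
wrist 60 1293 [46. 50. 51.] [-13.  12.]
wrist 70 1252 [46. 47. 51.] [-12.  11.]
wrist 80 2964 [44. 47. 64.] [-20.  19.]
wrist 90 8829 [44. 46. 65.] [-29.  29.]
```

The lid is down, pressed with 29 N. I'll lift, open and look.

Request:
{"api": "drive_tool", "payload": {
  "plan": [
    [0, 0, 10, 0, 1],
    [0, 0, 25, 0, -1],
    [-6, -2, 30, 0, -1],
    [-6, -2, 30, 0, -1],
    [0, 0, 20, 0, -1],
    [0, 0, 0, 0, -1],
    [0, 0, 0, 0, -1],
    [0, 0, 0, 0, -1]
  ]
}}

```text
clock: 9.13
ee_pos: [0.5248, 0.0406, 0.1312]
ee_rot: [0.576, -3.087, -0.0]
ft_force: [-0.6, 0.1, 0.0]
grip_width: 0.0832
finger_force: 0.0
```

```bash
python3 - <<'E'
from h import *
s=arm.sense();print(s["ee_pos"])
a=cap("side");b=cap("wrist")
I=np.hstack([cv2.resize(a["frame"][230:310,220:300],(400,400),interpolation=2),cv2.resize(b["frame"],(533,400))[:,66:466]])
cv2.imwrite("pics/shut2.png",I[...,::-1])
P=cloud(b)
for lo,hi in ((.008,.05),(.034,.05)):
    w=(P[...,2]>lo)&(P[...,2]<hi)&(abs(P[...,0]-.523)<.07)&(abs(P[...,1]-.04)<.07); q=P[w]; print(w.sum(),cv2.minAreaRect((q[:,:2]*1000).astype(np.float32)),np.percentile(q[:,2],[50,99]))
e=np.array([.933,.36]); ss=(q[:,:2]-[.483,.024])@e*1000
for k in range(0,90,10): print(k,np.median(q[(ss>k)&(ss<k+10),2]).round(4),end=' ')
E
```

```text
[0.52477747 0.04058018 0.13121999]
11023 ((520.7855224609375, 39.05915069580078), (89.04866790771484, 50.28215408325195), 21.09682273864746) [0.04357931 0.04526639]
10198 ((523.52587890625, 40.1216926574707), (83.16767883300781, 50.283233642578125), 21.082963943481445) [0.04364738 0.04528182]
0 0.0435 10 0.0436 20 0.0436 30 0.0438 40 0.0439 50 0.0437 60 0.0435 70 0.0436 80 0.0433
```

View pics/shut2.png

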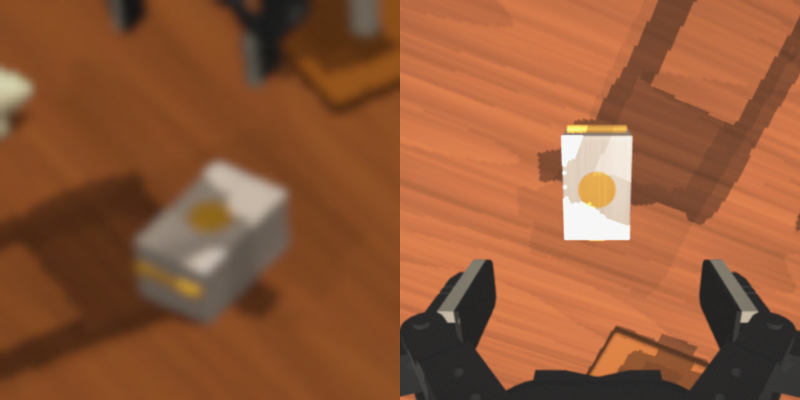

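The case is shut and flat: its top is at a uniform 43.6 mm, and the side crop shows closed seams with the hinge brass facing the side camera. It is centred between the open fingers. Descending to grip.

Request:
{"api": "drive_tool", "payload": {
  "plan": [
    [-2, -1, -30, 0, -1],
    [0, 0, -30, 0, -1],
    [0, 0, -30, 0, -1],
    [0, 0, -25, 0, -1],
    [0, 0, -15, 0, -1],
    [0, 0, -5, 0, -1],
    [0, 0, 0, 0, -1],
    [0, 0, 0, 0, -1]
  ]
}}

```text
clock: 9.9
ee_pos: [0.5232, 0.0396, -0.0034]
ee_rot: [0.576, -3.087, -0.0]
ft_force: [-0.1, -1.1, 0.5]
grip_width: 0.0856
finger_force: 0.0
```

```bash
python3 tip.py|head -12; python3 - <<'E'
from h import *
P=cloud(cap("wrist")); w=(P[...,2]>.034)&(P[...,2]<.05)&(abs(P[...,0]-.523)<.06)&(abs(P[...,1]-.04)<.06); q=P[w]; print(cv2.minAreaRect((q[:,:2]*1000).astype(np.float32)))
E
```

```text
[ 0.52315615  0.03962509 -0.00344106] 0.08562006654527243
wrist
-70 1946 [-7.  8. 13.] [-55. -43.  43.  55.]
-64 1876 [-9.  8. 13.] [-55. -43.  43.  55.]
-58 1681 [-9.  8. 13.] [-55. -43.  43.  55.]
-52 21806 [-24.   3.  24.] [-43. -13.  13.  43.]
-46 1494 [-20.   8.  23.] [-52. -43.  43.  52.]
-40 297 [-8.  1. 11.] [-43. -43.  43.  43.]
-10 15598 [-23.   5.  24.] [-68. -49.  49.  68.]
-4 583 [-22.   8.  24.] [-69. -48.  51.  69.]
side
-70 19 [-6.  7. 12.] [-58. -53.  46.  55.]
((522.0695190429688, 39.170127868652344), (92.44857788085938, 91.18887329101562), 63.3361930847168)
```

Request:
{"api": "drive_tool", "payload": {
  "plan": [
    [0, 0, -10, 0, -1],
    [0, 0, -7, 0, -1],
    [0, 0, 0, 0, -1],
    [0, 0, 0, 0, 1],
    [0, 0, 0, 0, 1],
    [0, 0, 0, 0, 1],
    [0, 0, 0, 0, 1],
    [0, 0, 0, 0, 1],
    [0, 0, 0, 0, 1],
    [0, 0, 0, 0, 1],
    [0, 0, 0, 0, 1]
  ]
}}

```text
clock: 11.02
ee_pos: [0.5234, 0.0397, -0.02]
ee_rot: [-0.577, 3.088, -0.0]
ft_force: [0.0, 1.0, 1.9]
grip_width: 0.0493
finger_force: 62.8
```

```bash
python3 tip.py|head -15
```

```text
[ 0.52342726  0.03967738 -0.01999289] 0.049325812121518674
wrist
-70 8950 [-18.   6.  24.] [-32. -11.  10.  33.]
-64 16924 [-20.   6.  24.] [-26. -15.  15.  26.]
-58 650 [ 8.  9. 13.] [-38. -33.  34.  38.]
-52 507 [ 8.  8. 13.] [-38. -34.  35.  38.]
-46 369 [ 7.  8. 13.] [-38. -35.  35.  38.]
-40 241 [8. 8. 9.] [-38. -35.  36.  38.]
-34 19 [8. 8. 8.] [-37. -35.  35.  36.]
-28 4151 [-21.   8.  24.] [-69. -56.  54.  69.]
-22 12504 [-22.   7.  24.] [-69. -56.  56.  69.]
side
-70 54 [-6.  9. 24.] [-38. -16.  18.  43.]
-64 96 [-16.   8.  24.] [-34. -13.  16.  29.]
-58 31 [-17.   8.  18.] [-40. -33.  22.  37.]
```

Gripped at 63 N and 49 mm width. Lifting straight up.

Request:
{"api": "drive_tool", "payload": {
  "plan": [
    [0, 0, 6, 0, 1],
    [0, 0, 12, 0, 1],
    [0, 0, 16, 0, 1],
    [0, 0, 20, 0, 1],
    [0, 0, 20, 0, 1],
    [0, 0, 20, 0, 1],
    [0, 0, 20, 0, 1],
    [0, 0, 16, 0, 1],
    [0, 0, 12, 0, 1],
    [0, 0, 7, 0, 1],
    [0, 0, 0, 0, 1],
    [0, 0, 0, 0, 1]
  ]
}}

```text
clock: 12.17
ee_pos: [0.523, 0.0395, 0.1286]
ee_rot: [0.577, -3.088, 0.0]
ft_force: [-0.5, 0.6, -5.7]
grip_width: 0.0494
finger_force: 63.4
```

Request:
{"api": "drive_tool", "payload": {
  "plan": [
    [0, -8, 0, -0.04, 1],
    [1, -13, 0, -0.06, 1],
    [2, -15, 0, -0.06, 1],
    [2, -15, 0, -0.06, 1],
    [2, -15, 0, -0.06, 1],
    [2, -15, 0, -0.06, 1],
    [2, -15, 0, -0.06, 1],
    [2, -15, 0, -0.06, 1],
    [2, -15, 0, -0.06, 1],
    [2, -15, 0, -0.06, 1],
    [0, -13, 0, -0.05, 1],
    [0, -7, 0, -0.026, 1]
  ]
}}

```text
clock: 13.17
ee_pos: [0.5396, -0.1233, 0.1276]
ee_rot: [-0.456, -3.106, 0.001]
ft_force: [0.8, -0.9, -4.5]
grip_width: 0.0493
finger_force: 63.3
```

Request:
{"api": "drive_tool", "payload": {
  "plan": [
    [0, 0, 0, 0, 1],
    [0, 0, 0, 0, 1],
    [0, 0, 0, 0, 1]
  ]
}}

```text
clock: 13.42
ee_pos: [0.5397, -0.1207, 0.1283]
ee_rot: [-0.448, -3.108, -0.001]
ft_force: [-0.1, -0.3, -4.7]
grip_width: 0.0494
finger_force: 63.3
```

```bash
python3 - <<'E'
from h import *
s=arm.sense();print(s["ee_pos"],Ro.from_rotvec(s["ee_rot"]).as_matrix().round(4).tolist())
p=np.array(s["ee_pos"]); pic=[]
def rect(q): return [np.round(v,1) for v in cv2.minAreaRect((q[:,:2]*1000).astype(np.float32))]
for nm in("side","scene","wrist"):
    a=cap(nm);P=cloud(a);h=cv2.cvtColor(a["frame"],cv2.COLOR_RGB2HSV);ok=a["range_z"]>0
    g=ok&(h[...,2]<60)&(P[...,2]>.007)&(P[...,2]<.017)&(abs(P[...,0]-.717)<.08)&(abs(P[...,1]+.174)<.08)
    if g.sum()>100:print(nm,"foot",g.sum(),rect(P[g]))
    g=ok&(h[...,1]<120)&(P[...,2]>.194)&(P[...,2]<.204)&(abs(P[...,0]-.717)<.06)&(abs(P[...,1]+.174)<.07)
    if g.sum()>100:print(nm,"top",g.sum(),rect(P[g]),P[g][:,2].mean())
    c=ok&(P[...,2]>.145)&(P[...,2]<.197)&(abs(P[...,0]-p[0])<.055)&(abs(P[...,1]-p[1])<.055)
    t=c&(P[...,2]>.186); print(nm,"case",c.sum(),rect(P[c]),P[c].min(0).round(3),P[c].max(0).round(3)); 
    if t.sum()>10:
        A=np.c_[P[t][:,:2]-p[:2],np.ones(t.sum())];print("top",t.sum(),np.median(P[t],0),"tilt",np.linalg.lstsq(A,P[t][:,2],rcond=None)[0])
    if nm=="side": pic.append(cv2.resize(a["frame"][190:310,270:390],(400,400),interpolation=2))
    if nm=="scene":pic.append(cv2.resize(a["frame"][170:290,240:360],(400,400),interpolation=2))
cv2.imwrite("pics/held.png",np.hstack(pic)[...,::-1])
E
```

```text
[ 0.53969343 -0.12073583  0.128329  ] [[-0.9593, 0.2824, -0.0014], [0.2824, 0.9593, 0.0008], [0.0015, 0.0003, -1.0]]
side foot 710 [array([ 712.4, -176.4]), array([113.2,  95.9]), np.float64(74.0)]
side top 389 [array([ 713.9, -175.9]), array([89.7, 52.5]), np.float64(74.3)] 0.1991991024479733
side case 571 [array([ 534.6, -125.4]), array([72.3, 93.4]), np.float64(59.4)] [ 0.489 -0.164  0.146] [ 0.583 -0.08   0.196]
top 236 [ 0.52034339 -0.11841872  0.19062464] tilt [0.00541535 0.01169339 0.19069695]
scene foot 363 [array([ 721.7, -171.3]), array([113.2,  98.2]), np.float64(73.8)]
scene top 330 [array([ 716.7, -173.8]), array([91.5, 55.6]), np.float64(74.7)] 0.1983415079660214
scene case 525 [array([ 545.4, -118.6]), array([86.3, 78. ]), np.float64(3.1)] [ 0.501 -0.157  0.146] [ 0.588 -0.079  0.196]
top 185 [ 0.55897266 -0.1262111   0.18997163] tilt [-0.03823673 -0.00781292  0.1906656 ]
wrist case 45326 [array([ 528.7, -117.4]), array([88.2, 71.5]), np.float64(73.6)] [ 0.488 -0.161  0.15 ] [ 0.569 -0.076  0.197]
top 38087 [ 0.5255654  -0.1173786   0.19227959] tilt [ 0.01251837 -0.00358137  0.1923627 ]
```

View pics/held.png

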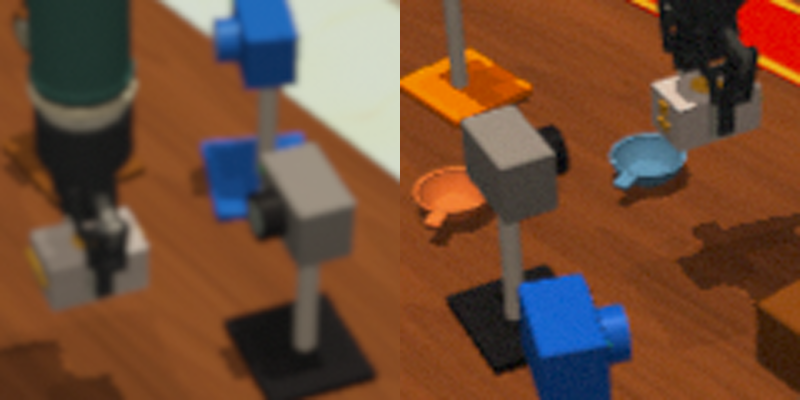

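The crops show the case shut and level in the fingers, its brass clasp towards the lens of the grey camera. Its centre is at about (0.539, −0.121, 0.170) against a focus of about (0.539, −0.122, 0.170), and the yaw agrees within about 0.5°. I'll apply a 1 mm trim, settle, and check.

Request:
{"api": "drive_tool", "payload": {
  "plan": [
    [0.5, -1, 0.5, 0, 1],
    [0, 0, 0, 0, 1],
    [0, 0, 0, 0, 1],
    [0, 0, 0, 0, 1],
    [0, 0, 0, 0, 1],
    [0, 0, 0, 0, 1],
    [0, 0, 0, 0, 1],
    [0, 0, 0, 0, 1]
  ]
}}

```text
clock: 14.23
ee_pos: [0.5408, -0.1224, 0.1294]
ee_rot: [-0.449, -3.109, 0.0]
ft_force: [-0.0, 0.8, -4.8]
grip_width: 0.0495
finger_force: 63.3
```

```bash
python3 - <<'E'
from h import *
s=arm.sense();print(s["ee_pos"],np.abs(s["joint_vel"]).max(),s["finger_force"],s["ft_force"]);print(order.finish_job())
E
```

```text
[ 0.54083629 -0.12241789  0.12936426] 0.0021794239874464005 63.26836511492729 [-0.01743221  0.81053701 -4.8340508 ]
the job is handed in; nothing more can be done
None
```

I shut the case with a 29 N press, lifted it and handed the job in at about 14 s of the 43 s limit, with the arm still holding it about 14 cm in front of the grey camera's lens, level, clasp towards it; my estimates put it within a few mm and about 1° of the asked pose, and nothing else was touched that I saw, but the judge's result isn't known.

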